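Sort thread tubes and bobbins into the nested trays

TASK

Sort the sewing supplies into their trays. First lift only the deep white tray out of the shallow grey one, leaving the grey one where it stands, and seat it down in the pocket of the wooden stand; then stand both tubes of cord upright on the floor of the deep tray and lay both steel bobbins flat, side by side, on the floor of the shallow tray. Leave the eraser, the pen and the little oiler bottle as they are.

Things in the scene. Friction and masses are not known exactly. Their poses are not given: they have to be found in the camera images.
- deep_tray: narrow deep open tray of white plastic, at the start nested loosely inside the shallow tray (standing on its floor). Outer body 144 x 60 mm, 44 mm high, walls and floor 2.5 mm; round its top 9 mm runs a plain vertical band that makes it 150 x 66 mm there; this band is the place to grip it, across its 66 mm. About 130 g. Origin at the centre of its underside; x along its length, y across, z up
- shallow_tray: wider shallow open tray of grey plastic, loose on the table under the deep tray. Outer body 163 x 79 mm (169 x 85 mm over its 6 mm rim band), 28 mm high, walls and floor 2.5 mm, inside 158 x 74 mm. About 220 g. At the start the deep tray's rim is 46.5 mm above the table, 18.5 mm above this one's. Origin at the centre of its underside; x along its length, y across, z up
- stand: fixed low wooden tray stand, 186 x 102 mm: a floor 6 mm above the table within a lip 12 mm wide and 14 mm high above the table; the pocket inside the lip is 162 x 78 mm and takes the deep tray's foot with 9 mm to spare on every side. Origin at the centre of its underside; x along its length, y across, z up
- tube_a: upright clear tube of cord with a cap; 79 mm tall, body 28 mm across, cap (top 8 mm) 30 mm across; about 60 g; origin at the centre of its underside, z up along the tube. The two tubes are alike
- tube_b: upright clear tube of cord with a cap; 79 mm tall, body 28 mm across, cap (top 8 mm) 30 mm across; about 60 g; origin at the centre of its underside, z up along the tube. The two tubes are alike
- bobbin_a: steel sewing-machine bobbin wound with pale thread, lying flat: a disc 24 mm across and 11 mm high, about 25 g; origin at the centre of its underside, z up. The two bobbins are alike
- bobbin_b: steel sewing-machine bobbin wound with pale thread, lying flat: a disc 24 mm across and 11 mm high, about 25 g; origin at the centre of its underside, z up. The two bobbins are alike
- eraser: bystander: small worn eraser in a dark sleeve, 24 x 28 x 12 mm, loose; origin at the centre of its underside
- marker: bystander: blue and white pen lying on the table, 120 mm long (along its x), 20 mm wide, 13 mm high, loose; origin under its middle
- oiler: bystander: small white oiler bottle with a pointed spout, standing, 19 mm across, 58 mm tall, loose; origin at the centre of its underside
Things that resemble listed ones, but are neither listed nor needed, are in the scene too. Leave any pink or yellow look-alike of the bobbin_a alone.

How it is judged:
By the outcome, as a careful person would: the job done as asked, in the order asked, and still so for the second after the job is handed in, with the robot touching nothing.
It also fails if it takes over 136 s, if anything falls off the work surface, if the arm or the gripper's body presses on something with over 40 N, if the wrist force passes 120 N, or if a joint passes its speed limit or range.

ROBOT

A 6-joint arm with a two-finger parallel gripper is mounted at the origin on the work surface; the furniture and walls round the work are solid. World frame = base frame: x ahead of the robot, y to its left, z up, the work surface at z = 0. Lengths are in m, angles in rad, forces in N, time in s.
With the tool pointing down it reaches from about 0.225 to 0.875 m from the base axis. Payload 3.4 kg.
Tool frame: the origin (TCP) lies on the centre line of the jaws, within the pads' length; the fingertips stand 11 mm ahead of it and the grasp point (between the pads) lies 8 mm behind it; z points along the fingers, y is the line along which they close (so a half turn about z gives the same grasp; the last joint's range is limited). The gripper opens to 85 mm and grips with 20 to 120 N. Pads are 22 mm wide; open, the fingers measure 114 mm over their backs; the gripper's body (76 mm by 85 mm) begins 54 mm behind the grasp point. The pads swing forward as they close: fully open they stand 13 mm farther back than shut.
Start: joints at [1.035, 0.276, 1.505, -0, 1.361, -0.121], TCP at [0.232, 0.526, 0.242] pointing down, gripper open.
Joint ranges: [-2.89, 2.89], [-0.75, 2.08], [0.22, 2.7], [-1.18, 4.32], [0.11, 2.71], [-2.7, 2.7]. Speed limits (rad/s): [2.57, 2.57, 3.14, 3.14, 3.14, 3.14].

INTERFACE

Orientations are given as a unit quaternion [w, x, y, z].
In Python, from rig import manip, eyes, job gives the robot as it stands.
- The arm moves only by the tool drive_tool, never from a script. Its argument "rows" is a list of rows, each a list of 3 entries, a list of its own where there are three numbers: the turn, a rotation vector about the world's x, y, z in rad, then the shift along the world's x, y, z in cm, then the finger opening in cm, from 0 to 8.54. A call has 1 to 8 rows; each row shifts and turns the commanded pose from where the row before left it; what a row does not reach is not made up. A row lasts 1/8 s, in which the tool goes at most 62.5 mm and 10.7 degrees, less where a joint would pass 70% of its speed; a pose out of reach is approached as far as the arm can. A call is refused whole if a number of a shift passes 6.25 or a number of a turn 0.188, either way. A call with a gripper value outside its range is refused whole. The fingers move at their own pace and stop on an object; "force" is the grip in N (left out, the last holds). Time passes only in rows, so rows that do not move let the fingers close. It gives the time, the measured TCP pose, the force, the opening and the grip force at its end, in the units of the state.
- manip.get_state(): the state, without advancing time (a new reading comes with each control period).
- eyes.get_image(name): name is "side" or "top" or "wrist"; returns the picture (420x560x3 uint8, red, green, blue); there is no depth.
- eyes.get_calibration(name): a dict with "camera_matrix" (3x3 intrinsics, pixels), "view" (4x4, takes a point from world to camera coordinates). Camera axes: x right, y up, looking along -z (the intrinsics and any distortion apply to the point x, -y, -z); pixel columns grow to the right and rows downward; lengths in m; the calibration is good to about 2 mm. A picture is of the moment at which its call begins: read the wrist's pose just before it. get_calibration takes no time and is no camera call; for the wrist camera it gives the pose at the moment of the call.
- job.sign_off(): hands the job in; it is judged then, once.
The state is a dict: "clock": time; "qpos": joint angles; "qd": joint speeds; "effort": joint torques, N m; "position": TCP position; "ee_rot": TCP orientation; "contact_force": force on the tool from outside, world axes, zero at the start; "moment": the same for the moment, N m; "width": finger opening in m; "gripper_force": force on a finger pad.
Only numpy, scipy, OpenCV 4.12 (cv2) and the standard library are available. Lean on these libraries where they do the work, as an engineer would, in place of code of your own. Each camera call takes 0.05 s, during which the arm holds its last target. There are 200 camera calls.

## Working session

There is one attempt and no reset: what is moved stays moved. The work goes in short steps, Python scripts to look and compute and a tool call to move; the robot and the scene stay as the last step left them, time stands still between calls to the robot, and variables do not carry over. Pictures are saved under pics/ and viewed, at most 14 in all, crops included, and the job is handed in when it is done.

Besides the shell and the picture viewer there is one more tool, called after "Emit:" by a JSON object that holds its "fn" and its "kwargs", one argument or row to a line. drive_tool: Moves the arm, as the interface text tells. Its arguments: {"type":"object","properties":{"rows":{"type":"array"},"force":{"type":"number"}},"required":["rows"]}

```bash
mkdir -p pics; ls
cat > h.py <<'E'
import numpy as np, cv2
from rig import manip, eyes, job
def snap(n,f):
    im=eyes.get_image(n); cv2.imwrite('pics/'+f,cv2.cvtColor(im,cv2.COLOR_RGB2BGR)); return im
def ray(n,u,v,z,cal=None):
    c=cal or eyes.get_calibration(n); K=np.array(c['camera_matrix']);V=np.array(c['view'])
    p=np.linalg.inv(K)@[u,v,1]; d=V[:3,:3].T@np.array([p[0],-p[1],-p[2]]); o=-V[:3,:3].T@V[:3,3]
    return o+d*(z-o[2])/d[2]
def proj(n,P,cal=None):
    c=cal or eyes.get_calibration(n); K=np.array(c['camera_matrix']);V=np.array(c['view'])
    q=V[:3,:3]@np.array(P)+V[:3,3]; q=K@[q[0],-q[1],-q[2]]; return q[:2]/q[2]
E
python3 - <<'E'
from h import *
np.set_printoptions(precision=3,suppress=True)
snap('top','top0.png');snap('side','side0.png')
for n in('top','side','wrist'):
    c=eyes.get_calibration(n);V=np.array(c['view']);print(n,c.keys(),-V[:3,:3].T@V[:3,3]);print(V[:3,:3],np.array(c['camera_matrix']).tolist())
print(manip.get_state())
E
```

```text
pics
top dict_keys(['camera_matrix', 'view']) [0.467 0.011 1.131]
[[-0.02  -1.     0.011]
 [ 0.998 -0.019  0.056]
 [-0.056  0.013  0.998]] [[481.2653838025171, 0.0, 271.8993120981296], [0.0, 481.2653838025171, 196.23104807866883], [0.0, 0.0, 1.0]]
side dict_keys(['camera_matrix', 'view']) [0.471 0.648 0.597]
[[-0.996 -0.092 -0.013]
 [ 0.051 -0.66   0.749]
 [-0.078  0.745  0.662]] [[451.44081165075676, 0.0, 274.9602063640852], [0.0, 451.44081165075676, 211.798989014184], [0.0, 0.0, 1.0]]
wrist dict_keys(['camera_matrix', 'view']) [0.17  0.553 0.373]
[[ 0.403  0.915 -0.002]
 [-0.884  0.388 -0.26 ]
 [-0.238  0.106  0.965]] [[307.79124898469337, 0.0, 280.95643200197696], [0.0, 307.79124898469337, 213.10530923458057], [0.0, 0.0, 1.0]]
{'clock': 0.1, 'qpos': array([ 1.035,  0.277,  1.506, -0.   ,  1.361, -0.121]), 'qd': array([ 0.001, -0.002, -0.003, -0.   ,  0.002, -0.   ]), 'effort': array([  0.   , -41.77 , -24.64 ,  -0.   ,   0.006,   0.   ]), 'position': array([0.232, 0.526, 0.242]), 'ee_rot': array([-0.   ,  0.206,  0.979, -0.001]), 'contact_force': array([-0.502, -0.418,  0.2  ]), 'moment': array([-0.022,  0.04 , -0.02 ]), 'gripper_force': 0.0, 'width': 0.08544184239362061}
```

View pics/top0.png

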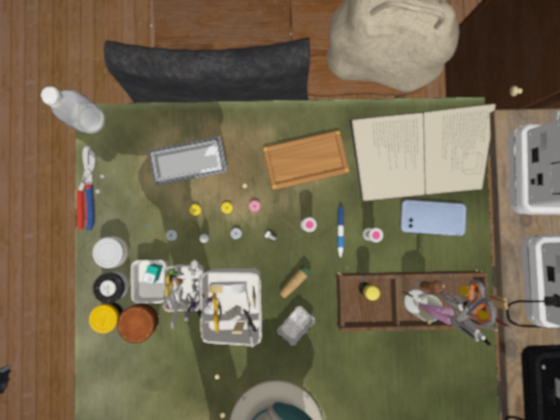

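View pics/side0.png

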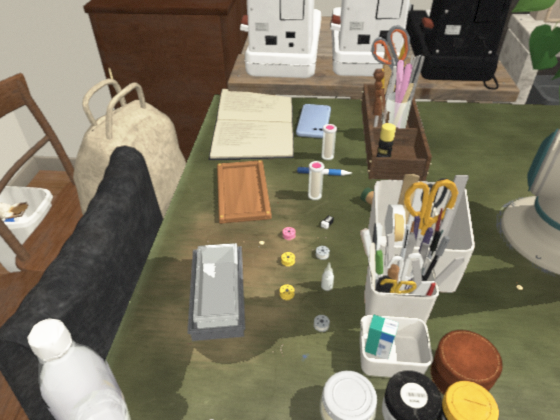

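Run:
```python
from h import *
im=cv2.imread('pics/top0.png')[125:255,140:400]
cv2.imwrite('pics/c1.png',cv2.resize(im,None,fx=3,fy=3,interpolation=cv2.INTER_CUBIC))
for n,u,v,z in [('top',171,236,.011),('side',322,323,.008),('top',236,234,.011),('side',322,253,.008),('top',309,225,.079),('top',375,235,.079),('side',317,166,.079),('side',329,127,.079),('top',204,239,.05)]:
    print(n,u,v,ray(n,u,v,z).round(3))
```

```text
top 171 236 [0.442 0.233 0.011]
side 322 323 [0.444 0.237 0.008]
top 236 234 [0.444 0.082 0.011]
side 322 253 [0.446 0.089 0.008]
top 309 225 [ 0.462 -0.082  0.079]
top 375 235 [ 0.437 -0.225  0.079]
side 317 166 [ 0.462 -0.076  0.079]
side 329 127 [ 0.44  -0.224  0.079]
top 204 239 [0.435 0.152 0.05 ]
```

View pics/c1.png

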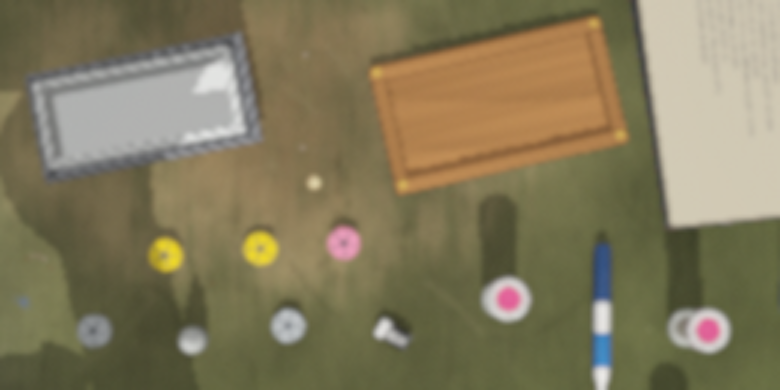

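Candidates (top pixels): steel bobbins at (171,236) and (236,234). The look-alikes are yellow at (195,210) and (227,208), and pink at (255,206). The oiler is at (204,239), the eraser at (271,236). The tubes are at (309,225) and (375,235), with the pen between them. I choose the two steel ones, and will check close up.

Run:
```python
from h import *
P=lambda c,z:[ray('top',140+a/3,125+b/3,z) for a,b in c]
def rep(n,c,z):
    p=np.array(P(c,z)); print(n,p.mean(0).round(4)); 
    for i in range(4):
        d=p[(i+1)%4]-p[i]; print('  ',np.hypot(*d[:2]).round(4),np.degrees(np.arctan2(d[1],d[0])).round(1))
rep('grey',[(27,78),(243,34),(262,140),(48,182)],.028)
rep('stand',[(372,72),(599,18),(627,138),(400,193)],.014)
```

```text
grey [0.6136 0.1881 0.028 ]
   0.1689 -79.4
   0.0833 -170.7
   0.1664 100.1
   0.0818 11.0
stand [ 0.613  -0.0853  0.014 ]
   0.1826 -77.6
   0.0966 -168.5
   0.182 102.6
   0.097 11.9
```

Emit:
{"fn": "drive_tool", "kwargs": {
  "rows": [
    [[0,0,-0.16],[5,-4.5,0],8.5],
    [[0,0,-0.16],[5,-4.5,0],8.5],
    [[0,0,-0.16],[5,-4.5,0],8.5],
    [[0,0,-0.16],[5,-4.5,0],8.5],
    [[0,0,-0.16],[5,-4.5,0],8.5],
    [[0,0,-0.15],[5,-4.5,0],8.5],
    [[0,0,0],[4,-4.5,0],8.5],
    [[0,0,0],[0,0,0],8.5]
  ]
}}

```text
clock: 1.1
position: [0.5532, 0.2268, 0.2413]
ee_rot: [0.001, 0.633, 0.774, -0.001]
contact_force: [0.0, 0.4, 0.2]
width: 0.0847
gripper_force: 0.0
```

Run:
```python
from h import *
import pickle
s=manip.get_state();c=eyes.get_calibration('wrist');snap('wrist','w1.png')
pickle.dump(c,open('w1.pkl','wb'));print(s['position'],proj('wrist',s['position'],c))
```

```text
[0.55319339 0.22679638 0.24129964] [282.73777235 276.52336248]
```

View pics/w1.png

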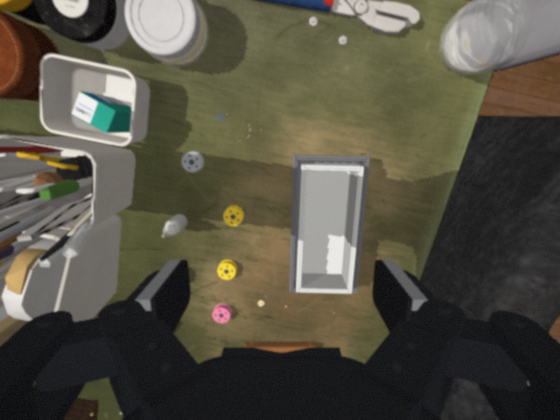

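Run:
```python
from h import *
im=cv2.imread('pics/w1.png')[145:305,170:390]
cv2.imwrite('pics/c2.png',cv2.resize(im,None,fx=3.6,fy=3.6,interpolation=cv2.INTER_CUBIC))
```

```text
(no output)
```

View pics/c2.png

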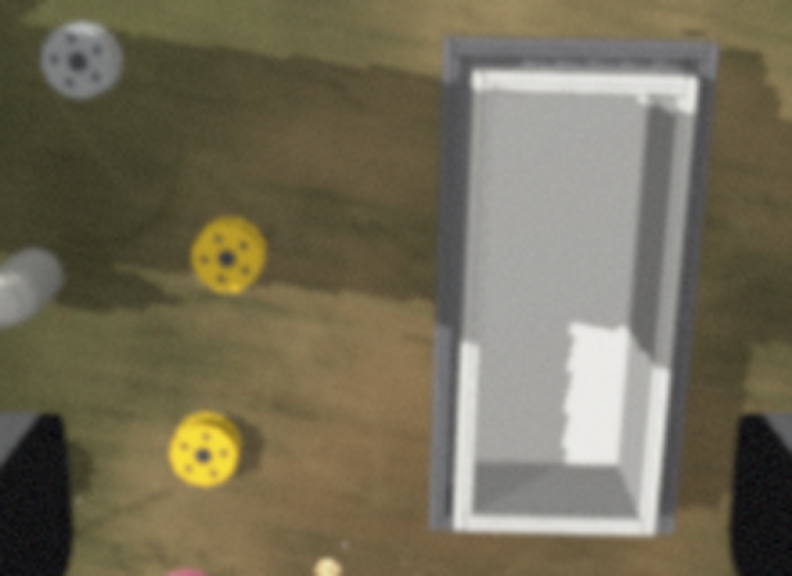

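Run:
```python
from h import *
import pickle
cal=pickle.load(open('w1.pkl','rb'))
def rep(n,c,z):
    p=np.array([ray('wrist',170+a/3.6,145+b/3.6,z,cal) for a,b in c]); print(n,p.mean(0).round(4)); 
    for i in range(4):
        d=p[(i+1)%4]-p[i]; print('  ',np.hypot(*d[:2]).round(4),np.degrees(np.arctan2(d[1],d[0])).round(1))
rep('deep',[(473,70),(699,75),(657,535),(453,532)],.0465)
rep('grey',[(445,38),(717,42),(672,532),(430,528)],.028)
print(ray('wrist',170+80/3.6,145+60/3.6,.011,cal))
```

```text
deep [0.613  0.193  0.0465]
   0.0661 10.2
   0.1501 -79.7
   0.0669 -169.4
   0.1505 100.0
grey [0.6144 0.1926 0.028 ]
   0.0835 10.7
   0.1676 -79.5
   0.0839 -169.5
   0.1673 100.3
[0.44507523 0.23558255 0.011     ]
```

Emit:
{"fn": "drive_tool", "kwargs": {
  "rows": [
    [[0,0,-0.02],[2,-1.16,-2.5],8.5],
    [[0,0,0],[2,-1.16,-2.5],8.5],
    [[0,0,0],[2,-1.16,-2.5],8.5],
    [[0,0,0],[0,0,-2.5],8.5],
    [[0,0,0],[0,0,-2.5],8.5],
    [[0,0,0],[0,0,-2.5],8.5],
    [[0,0,0],[0,0,0],8.5]
  ]
}}

```text
clock: 2.02
position: [0.6077, 0.1966, 0.0902]
ee_rot: [-0.002, 0.638, 0.77, -0.002]
contact_force: [-0.1, 0.2, -0.3]
width: 0.085
gripper_force: 0.0
```

Run:
```python
from h import *
s=manip.get_state();print(s['position'],s['qpos'],s['ee_rot'])
im=snap('side','s2.png')
c=cv2.imread('pics/s2.png')[130:390,130:330]
cv2.imwrite('pics/c3.png',cv2.resize(c,None,fx=2.3,fy=2.3,interpolation=cv2.INTER_CUBIC))
yaw=2*np.arctan2(s['ee_rot'][2],s['ee_rot'][1])-np.pi/2;d=np.array([np.cos(yaw),np.sin(yaw),0])
for k in(-1,1):
  for dz in(-.011,0):
    print(k,dz,(proj('side',s['position']+k*d*.05+[0,0,dz])-[130,130])*2.3)
```

```text
[0.60768958 0.19663988 0.09022091] [2.03801516e-01 4.84039116e-01 1.57376730e+00 5.67381335e-04
 1.08944190e+00 1.59315011e-02] [-0.00196421  0.6377641   0.77022652 -0.00204976]
-1 -0.011 [276.79674189 307.05850466]
-1 0 [275.97454946 295.84065764]
1 -0.011 [125.79641804 319.16968181]
1 0 [123.34837305 307.97827215]
```

View pics/c3.png

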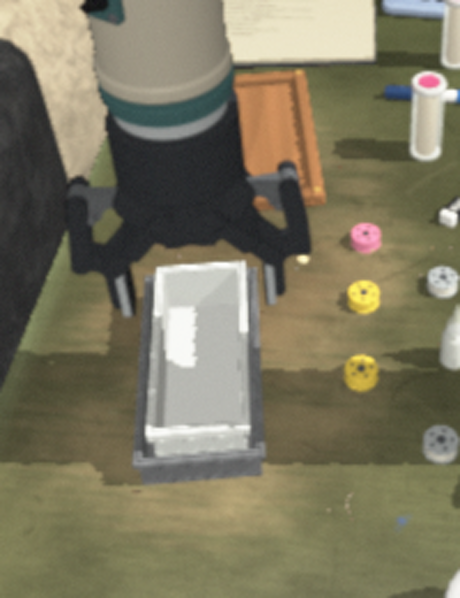

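Emit:
{"fn": "drive_tool", "kwargs": {
  "rows": [
    [[0,0,0],[0.5,-0.35,-0.5],8.5],
    [[0,0,0],[0,0,-1],8.5],
    [[0,0,0],[0,0,-1],8.5],
    [[0,0,0],[0,0,-1],8.5],
    [[0,0,0],[0,0,-0.5],8.5],
    [[0,0,0],[0,0,0],8.5],
    [[0,0,0],[0,0,0],8.5]
  ]
}}

```text
clock: 2.95
position: [0.6158, 0.1922, 0.0526]
ee_rot: [0.0, 0.638, 0.77, 0.0]
contact_force: [0.5, -0.2, 0.4]
width: 0.085
gripper_force: 0.0
```

Emit:
{"fn": "drive_tool", "kwargs": {
  "rows": [
    [[0,0,0],[-0.25,0.1,-0.5],8.5],
    [[0,0,0],[0,0,-0.5],8.5],
    [[0,0,0],[0,0,0],7.6],
    [[0,0,0],[0,0,0],6.9],
    [[0,0,0],[0,0,0],6.2],
    [[0,0,0],[0,0,0],6.0],
    [[0,0,0],[0,0,0],6.0],
    [[0,0,0],[0,0,0],6.0]
  ],
  "force": 35
}}

```text
clock: 3.95
position: [0.6133, 0.1932, 0.0427]
ee_rot: [0.0, 0.638, 0.77, 0.0]
contact_force: [-0.6, -0.1, 1.8]
width: 0.0645
gripper_force: 40.0
```

Emit:
{"fn": "drive_tool", "kwargs": {
  "rows": [
    [[0,0,0],[0,0,0.5],6.0],
    [[0,0,0],[0,0,1],6.0],
    [[0,0,0],[0,0,1],6.0],
    [[0,0,0],[0,0,1.5],6.0],
    [[0,0,0],[0,0,1.5],6.0],
    [[0,0,0],[0,0,1],6.0],
    [[0,0,0],[0,0,0],6.0],
    [[0,0,0],[0,0,0],6.0]
  ]
}}

```text
clock: 4.95
position: [0.6126, 0.193, 0.107]
ee_rot: [-0.0, 0.638, 0.77, -0.0]
contact_force: [-0.3, 0.2, -1.2]
width: 0.0646
gripper_force: 39.6
```

Run:
```python
from h import *
im=snap('side','s3.png')
c=cv2.imread('pics/s3.png')[130:390,130:390]
cv2.imwrite('pics/c4.png',cv2.resize(c,None,fx=2.3,fy=2.3,interpolation=cv2.INTER_CUBIC))
```

```text
(no output)
```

View pics/c4.png

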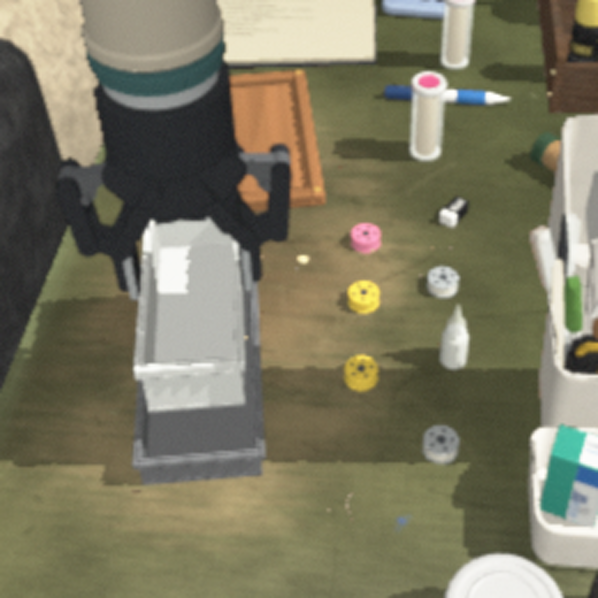

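Run:
```python
from h import *
for n,(r0,r1,c0,c1) in {'top':(125,195,255,355),'side':(150,230,205,285)}.items():
    im=cv2.imread(f'pics/{n}0.png'); h=cv2.cvtColor(im,cv2.COLOR_BGR2HSV)
    m=((h[...,0]>5)&(h[...,0]<18)&(h[...,1]>120)&(h[...,2]>70)).astype('uint8')
    w=np.zeros_like(m);w[r0:r1,c0:c1]=m[r0:r1,c0:c1]
    w=cv2.morphologyEx(w,cv2.MORPH_OPEN,np.ones((3,3)))
    ct=max(cv2.findContours(w,0,2)[0],key=cv2.contourArea)[:,0].astype(float)
    P=np.array([ray(n,u,v,.014)[:2] for u,v in ct]).astype('float32')
    print(n,cv2.minAreaRect(P))
    ct2=cv2.approxPolyDP(ct.astype('int32'),5,True)[:,0];print(ct2.tolist())
```

```text
top ((0.6143718361854553, -0.08303144574165344), (0.10404995828866959, 0.18615245819091797), 11.74655818939209)
[[340, 135], [332, 131], [267, 146], [271, 184], [279, 188], [344, 173]]
side ((0.6140912771224976, -0.07472997903823853), (0.10187847912311554, 0.19708982110023499), 11.812488555908203)
[[262, 162], [217, 165], [219, 222], [270, 218]]
```

Emit:
{"fn": "drive_tool", "kwargs": {
  "rows": [
    [[0,0,0],[0,-3,0.5],6.0],
    [[0,0,0.01],[0,-4,0],6.0],
    [[0,0,0.01],[0,-4,0],6.0],
    [[0,0,0.01],[0,-4,0],6.0],
    [[0,0,0],[0,-4,0],6.0],
    [[0,0,0],[0,-4,0],6.0],
    [[0,0,0],[0,-3,0],6.0],
    [[0,0,0],[0,0,0],6.0]
  ]
}}

```text
clock: 6.0
position: [0.6127, -0.069, 0.1116]
ee_rot: [-0.0, 0.628, 0.778, -0.0]
contact_force: [0.5, 0.8, -1.3]
width: 0.065
gripper_force: 39.6
```

Emit:
{"fn": "drive_tool", "kwargs": {
  "rows": [
    [[0,0,0],[0.1,-1.1,-1],6.0],
    [[0,0,0],[0,0,-1.5],6.0],
    [[0,0,0],[0,0,-1],6.0],
    [[0,0,0],[0,0,0],6.0],
    [[0,0,0],[0,0,0],6.0]
  ]
}}

```text
clock: 6.62
position: [0.6142, -0.0775, 0.0774]
ee_rot: [0.0, 0.627, 0.779, 0.0]
contact_force: [0.4, -0.4, -0.5]
width: 0.0651
gripper_force: 39.6
```

Run:
```python
from h import *
snap('side','s4.png')
c=cv2.imread('pics/s4.png')[100:270,170:370]
cv2.imwrite('pics/c5.png',cv2.resize(c,None,fx=3.5,fy=3.5,interpolation=cv2.INTER_CUBIC))
```

```text
(no output)
```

View pics/c5.png

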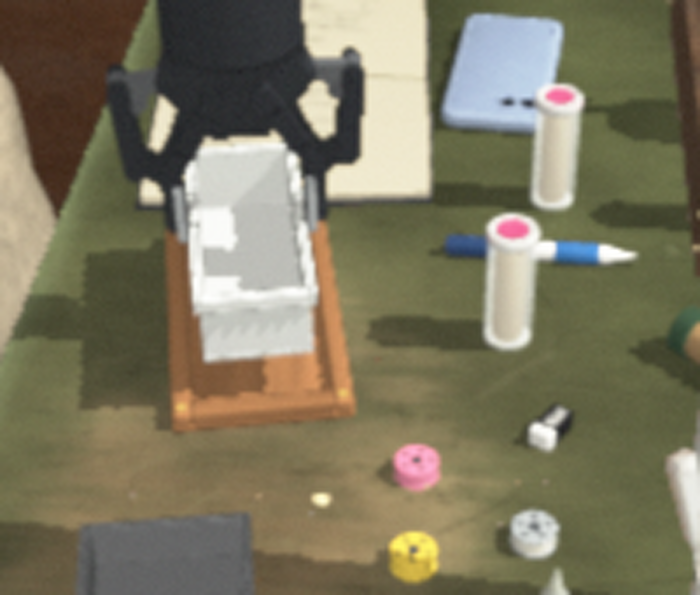

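Emit:
{"fn": "drive_tool", "kwargs": {
  "rows": [
    [[0,0,0],[0,-0.25,-0.5],6.0],
    [[0,0,0],[0,0,-0.8],6.0],
    [[0,0,0],[0,0,-0.8],6.0],
    [[0,0,0],[0,0,-0.5],6.0],
    [[0,0,0],[0,0,-0.4],6.0],
    [[0,0,0],[0,0,0],6.0],
    [[0,0,0],[0,0,0],6.0]
  ]
}}

```text
clock: 7.55
position: [0.6142, -0.0804, 0.0475]
ee_rot: [0.0, 0.627, 0.779, 0.0]
contact_force: [0.4, -0.7, -0.3]
width: 0.0646
gripper_force: 39.6
```

Emit:
{"fn": "drive_tool", "kwargs": {
  "rows": [
    [[0,0,0],[0,0,-0.1],6.0],
    [[0,0,0],[0,0,0],6.0],
    [[0,0,0],[0,0,0],7.0],
    [[0,0,0],[0,0,0],8.5],
    [[0,0,0],[0,0,0],8.5],
    [[0,0,0],[0,0,0.5],8.5],
    [[0,0,0],[0,0,2],8.5],
    [[0,0,0],[0,0,4],8.5]
  ]
}}

```text
clock: 8.55
position: [0.6127, -0.0801, 0.1106]
ee_rot: [-0.002, 0.627, 0.779, -0.001]
contact_force: [0.8, -1.0, -0.3]
width: 0.0849
gripper_force: 0.0
```

Emit:
{"fn": "drive_tool", "kwargs": {
  "rows": [
    [[0,0,0],[-3,0,4],7],
    [[0,0,0],[-5,0,3],6],
    [[0,0,0],[-5,0,0],5],
    [[0,0,0],[-2,0,0],4.5],
    [[0,0,0],[0,0,0],4.5],
    [[0,0,0],[0,0,0],4.5]
  ]
}}

```text
clock: 9.3
position: [0.4654, -0.0807, 0.1818]
ee_rot: [0.001, 0.627, 0.779, 0.0]
contact_force: [0.6, 0.3, 0.1]
width: 0.0445
gripper_force: 0.0
```

Run:
```python
from h import *
import pickle
s=manip.get_state();c=eyes.get_calibration('wrist');im=snap('wrist','w2.png')
pickle.dump(c,open('w2.pkl','wb'));print(s['position'],s['ee_rot'],s['qpos'])
side=snap('side','s5.png');cv2.imwrite('pics/m6.png',np.vstack([np.hstack([im,side])])[:,:,::-1][:, :])
cv2.imwrite('pics/m6.png',cv2.resize(cv2.imread('pics/w2.png'),(784,588)))
```

```text
[ 0.46537007 -0.08069931  0.18178894] [1.00034871e-03 6.26798841e-01 7.79180315e-01 4.98428734e-04] [-3.19346969e-01  1.65693628e-01  1.81327894e+00  2.53450831e-04
  1.16039692e+00 -5.35367103e-01]
```

View pics/m6.png

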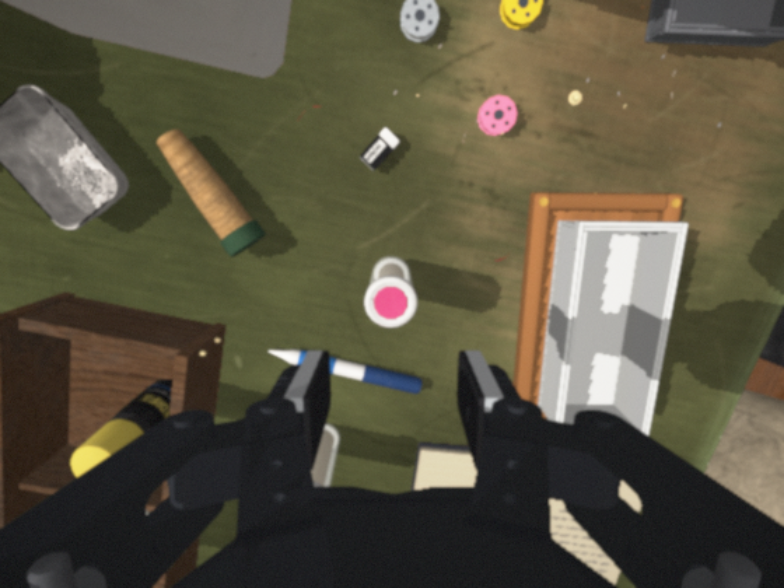

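Run:
```python
from h import *
import pickle
cal=pickle.load(open('w2.pkl','rb'))
r=lambda u,v,z:ray('wrist',u/1.4,v/1.4,z,cal).round(4)
print('tube',r(391,302,.079),'base back',r(391,270,.0))
a,b=r(556,222,.05),r(687,225,.05);d=b-a
print(a,b,np.linalg.norm(d),np.degrees(np.arctan2(d[1],d[0])));y=d/np.linalg.norm(d);L=np.array([y[1],-y[0],0]);print('tray c',(a+b)/2+L*.075)
print('bob',r(420,15,.011))
```

```text
tube [ 0.4633 -0.0804  0.079 ] base back [ 0.4625 -0.0781  0.    ]
[ 0.5515 -0.018   0.05  ] [ 0.6296 -0.0027  0.05  ] 0.07958454623857579 11.084026184770227
tray c [ 0.60496863 -0.08395097  0.05      ]
bob [0.4454 0.0842 0.011 ]
```

Emit:
{"fn": "drive_tool", "kwargs": {
  "rows": [
    [[0,0,0],[-0.2,0,-2],4.8],
    [[0,0,0],[0,0,-2.5],4.8],
    [[0,0,0],[0,0,-2.5],4.8],
    [[0,0,0],[0,0,-2.5],4.8],
    [[0,0,0],[0,0,-1.5],4.8],
    [[0,0,0],[0,0,-1],4.8],
    [[0,0,0],[0,0,0],4.8],
    [[0,0,0],[0,0,0],4.8]
  ]
}}

```text
clock: 10.4
position: [0.4627, -0.0806, 0.0617]
ee_rot: [0.0, 0.627, 0.779, 0.0]
contact_force: [-0.2, -0.3, 0.6]
width: 0.0477
gripper_force: 0.0
```

Emit:
{"fn": "drive_tool", "kwargs": {
  "rows": [
    [[0,0,0],[0,0,0],4],
    [[0,0,0],[0,0,0],3.3],
    [[0,0,0],[0,0,0],2.6],
    [[0,0,0],[0,0,0],2.4],
    [[0,0,0],[0,0,0],2.4],
    [[0,0,0],[0,0,0],2.4]
  ],
  "force": 30
}}

```text
clock: 11.15
position: [0.4624, -0.0805, 0.0618]
ee_rot: [0.001, 0.627, 0.779, 0.0]
contact_force: [-0.2, -0.0, 5.1]
width: 0.0283
gripper_force: 29.5
```

Emit:
{"fn": "drive_tool", "kwargs": {
  "rows": [
    [[0,0,0],[0,0,1],2.4],
    [[0,0,0],[0,0,2],2.4],
    [[0,0,0],[0,0,2.5],2.4],
    [[0,0,0],[0,0,2],2.4],
    [[0,0,0],[0,0,1],2.4],
    [[0,0,0],[2,-0.5,0],2.4],
    [[0,0,0],[3,-0.5,0],2.4],
    [[0,0,0],[3,-0.5,0],2.4]
  ]
}}

```text
clock: 12.15
position: [0.5423, -0.0954, 0.146]
ee_rot: [-0.0, 0.627, 0.779, -0.0]
contact_force: [0.6, 0.3, -0.7]
width: 0.0287
gripper_force: 29.7
```

Emit:
{"fn": "drive_tool", "kwargs": {
  "rows": [
    [[0,0,0],[3,-0.5,0],2.4],
    [[0,0,0],[3,-0.5,0],2.4],
    [[0,0,0],[1.7,-0.45,0],2.4],
    [[0,0,0],[0,0,0],2.4],
    [[0,0,0],[0,0,0],2.4]
  ]
}}

```text
clock: 12.78
position: [0.6176, -0.1095, 0.1457]
ee_rot: [-0.001, 0.627, 0.779, -0.0]
contact_force: [-0.9, -0.1, -0.3]
width: 0.0285
gripper_force: 29.7
```

Run:
```python
from h import *
snap('side','s6.png');snap('top','t6.png')
a=cv2.resize(cv2.imread('pics/s6.png')[70:250,170:370],None,fx=2,fy=2,interpolation=cv2.INTER_CUBIC);b=cv2.resize(cv2.imread('pics/t6.png')[110:290,240:420],None,fx=2,fy=2,interpolation=cv2.INTER_CUBIC)
cv2.imwrite('pics/m7.png',np.hstack([a,b]))
```

```text
(no output)
```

View pics/m7.png

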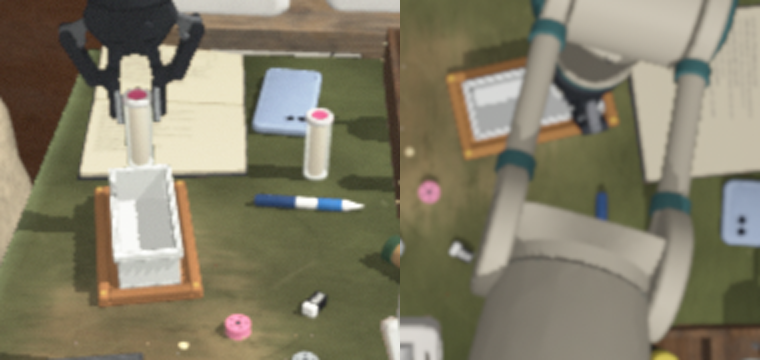

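Emit:
{"fn": "drive_tool", "kwargs": {
  "rows": [
    [[0,0,0],[0,0,-1.5],2.4],
    [[0,0,0],[0,0,-2],2.4],
    [[0,0,0],[0,0,-2],2.4],
    [[0,0,0],[0,0,-1],2.4],
    [[0,0,0],[0,0,-0.6],2.4],
    [[0,0,0],[0,0,-0.3],2.4],
    [[0,0,0],[0,0,0],2.4],
    [[0,0,0],[0,0,0],2.4]
  ]
}}

```text
clock: 13.88
position: [0.6194, -0.11, 0.0729]
ee_rot: [0.001, 0.627, 0.779, 0.0]
contact_force: [0.3, -0.2, -1.1]
width: 0.0283
gripper_force: 29.7
```

Emit:
{"fn": "drive_tool", "kwargs": {
  "rows": [
    [[0,0,0],[0,0,-0.15],2.4],
    [[0,0,0],[0,0,-0.1],2.4],
    [[0,0,0],[0,0,0],2.4],
    [[0,0,0],[0,0,0],2.4]
  ]
}}

```text
clock: 14.38
position: [0.6193, -0.11, 0.0704]
ee_rot: [0.001, 0.627, 0.779, 0.0]
contact_force: [0.0, -0.3, 4.0]
width: 0.0284
gripper_force: 29.9
```

Emit:
{"fn": "drive_tool", "kwargs": {
  "rows": [
    [[0,0,0],[0,0,0],3.1],
    [[0,0,0],[0,0,0],3.8],
    [[0,0,0],[0,0,0],4.8],
    [[0,0,0],[0,0,0],4.8],
    [[0,0,0],[0,0,1.5],4.8],
    [[0,0,0],[0,0,3],4.8],
    [[0,0,0],[0,0,4],4.8],
    [[0,0,0],[0,0,3],4.8]
  ]
}}

```text
clock: 15.38
position: [0.6197, -0.1101, 0.1879]
ee_rot: [0.001, 0.627, 0.779, 0.001]
contact_force: [0.3, -0.3, -0.3]
width: 0.048
gripper_force: 0.0
```

Emit:
{"fn": "drive_tool", "kwargs": {
  "rows": [
    [[0,0,0],[-3,-1.9,0],4.8],
    [[0,0,0],[-3,-1.9,0],4.8],
    [[0,0,0],[-3,-1.9,0],4.8],
    [[0,0,0],[-3,-1.9,0],4.8],
    [[0,0,0],[-3,-1.9,0],4.8],
    [[0,0,0],[-3,-1.9,0],4.8],
    [[0,0,0],[0,0,0],4.8],
    [[0,0,0],[0,0,0],4.8]
  ]
}}

```text
clock: 16.38
position: [0.4397, -0.224, 0.1858]
ee_rot: [0.001, 0.627, 0.779, 0.0]
contact_force: [0.5, -0.3, 0.8]
width: 0.0482
gripper_force: 0.0
```

Run:
```python
from h import *
import pickle
s=manip.get_state();c=eyes.get_calibration('wrist');im=snap('wrist','w3.png')
pickle.dump(c,open('w3.pkl','wb'));print(s['position'],s['ee_rot'],s['qpos'])
h=cv2.cvtColor(im,cv2.COLOR_RGB2HSV);m=((h[...,0]>160)&(h[...,1]>130)&(h[...,2]>120)).astype('uint8')
n,l,st,ce=cv2.connectedComponentsWithStats(m)
for i in range(1,n):
    if st[i,4]>60: print(st[i],ce[i],ray('wrist',*ce[i],.079,c))
for P in [(.438,-.2245,.079)]: print(proj('wrist',P,c))
snap('side','s7.png')
a=cv2.resize(cv2.imread('pics/s7.png')[70:250,170:370],None,fx=2,fy=2,interpolation=cv2.INTER_CUBIC)
cv2.imwrite('pics/m8.png',np.hstack([a,cv2.resize(cv2.imread('pics/w3.png'),(400,360))]))
```

```text
[ 0.4396946  -0.22401815  0.18575457] [1.03454087e-03 6.26963794e-01 7.79047597e-01 4.15280421e-04] [-6.12813774e-01  1.93363142e-01  1.76620333e+00  7.51437653e-04
  1.17990774e+00 -8.28595182e-01]
[548 109  12  25 240] [554.3125 122.125 ] [ 0.62192928 -0.11069404  0.079     ]
[268 207  22  21 360] [278.19444444 216.83333333] [ 0.43715588 -0.22592436  0.079     ]
[279.59893157 215.38107692]
```

View pics/m8.png

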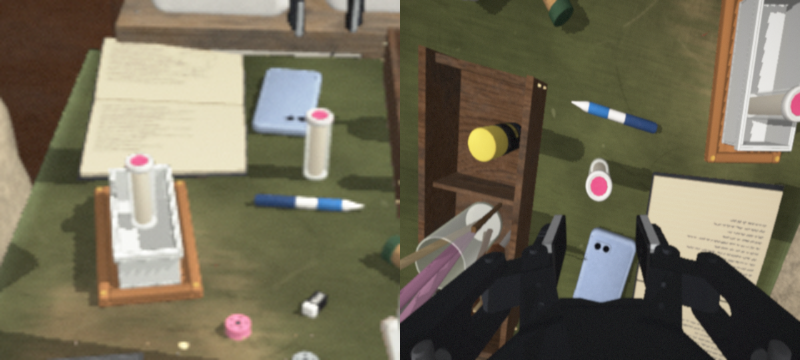

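Emit:
{"fn": "drive_tool", "kwargs": {
  "rows": [
    [[0,0,0],[-0.25,-0.15,-2],4.8],
    [[0,0,0],[0,0,-2.5],4.8],
    [[0,0,0],[0,0,-2.5],4.8],
    [[0,0,0],[0,0,-2.5],4.8],
    [[0,0,0],[0,0,-1.7],4.8],
    [[0,0,0],[0,0,-1.2],4.8],
    [[0,0,0],[0,0,0],4.8],
    [[0,0,0],[0,0,0],4.8]
  ]
}}

```text
clock: 17.48
position: [0.4372, -0.2256, 0.0613]
ee_rot: [0.001, 0.627, 0.779, 0.0]
contact_force: [1.0, -0.3, 0.1]
width: 0.0482
gripper_force: 0.0
```

Emit:
{"fn": "drive_tool", "kwargs": {
  "rows": [
    [[0,0,0],[0,0,0],4],
    [[0,0,0],[0,0,0],3.3],
    [[0,0,0],[0,0,0],2.6],
    [[0,0,0],[0,0,0],2.4],
    [[0,0,0],[0,0,0],2.4],
    [[0,0,0],[0,0,0],2.4]
  ],
  "force": 30
}}

```text
clock: 18.23
position: [0.4369, -0.2257, 0.0614]
ee_rot: [0.001, 0.627, 0.779, 0.0]
contact_force: [-0.1, -0.0, 5.1]
width: 0.0282
gripper_force: 29.5
```

Emit:
{"fn": "drive_tool", "kwargs": {
  "rows": [
    [[0,0,0],[0,0,1],2.4],
    [[0,0,0],[0,0,2],2.4],
    [[0,0,0],[0,0,2.5],2.4],
    [[0,0,0],[0,0,3],2.4],
    [[0,0,0],[0,0,3],2.4],
    [[0,0,0],[0,0,1.5],2.4],
    [[0,0,0],[0,2,0],2.4],
    [[0,0,0],[0,4,0],2.4]
  ]
}}

```text
clock: 19.23
position: [0.4358, -0.1642, 0.1896]
ee_rot: [-0.001, 0.628, 0.778, 0.0]
contact_force: [0.2, 0.9, -0.9]
width: 0.0284
gripper_force: 29.6
```

Emit:
{"fn": "drive_tool", "kwargs": {
  "rows": [
    [[0,0,0],[1,4,0],2.4],
    [[0,0,0],[2,3.5,0],2.4],
    [[0,0,0],[3.5,2,0],2.4],
    [[0,0,0],[4,1,0],2.4],
    [[0,0,0],[4,0.7,0],2.4],
    [[0,0,0],[2.6,0,0],2.4],
    [[0,0,0],[0,0,0],2.4],
    [[0,0,0],[0,0,0],2.4]
  ]
}}

```text
clock: 20.23
position: [0.6054, -0.0524, 0.1895]
ee_rot: [-0.002, 0.627, 0.779, -0.001]
contact_force: [-0.3, -0.2, -1.1]
width: 0.0284
gripper_force: 29.7
```

Emit:
{"fn": "drive_tool", "kwargs": {
  "rows": [
    [[0,0,0],[0.1,0.1,-2],2.4],
    [[0,0,0],[0,0,-2.5],2.4],
    [[0,0,0],[0,0,-2.5],2.4],
    [[0,0,0],[0,0,-2.2],2.4],
    [[0,0,0],[0,0,-1.2],2.4],
    [[0,0,0],[0,0,-0.8],2.4],
    [[0,0,0],[0,0,-0.4],2.4],
    [[0,0,0],[0,0,0],2.4]
  ]
}}

```text
clock: 21.22
position: [0.6086, -0.0524, 0.0751]
ee_rot: [0.0, 0.627, 0.779, 0.0]
contact_force: [-0.0, 0.2, -0.9]
width: 0.0285
gripper_force: 29.7
```

Emit:
{"fn": "drive_tool", "kwargs": {
  "rows": [
    [[0,0,0],[0,0,-0.3],2.4],
    [[0,0,0],[0,0,-0.15],2.4],
    [[0,0,0],[0,0,0],2.4],
    [[0,0,0],[0,0,0],2.4]
  ]
}}

```text
clock: 21.72
position: [0.6085, -0.0524, 0.0704]
ee_rot: [0.0, 0.627, 0.779, 0.0]
contact_force: [-0.2, 0.9, -0.5]
width: 0.0283
gripper_force: 29.7
```

Emit:
{"fn": "drive_tool", "kwargs": {
  "rows": [
    [[0,0,0],[0,0,-0.05],2.4],
    [[0,0,0],[0,0,0],3.1],
    [[0,0,0],[0,0,0],3.8],
    [[0,0,0],[0,0,0],4.8],
    [[0,0,0],[0,0,0],4.8],
    [[0,0,0],[0,0,2],4.8],
    [[0,0,0],[0,0,4],4.8],
    [[0,0,0],[0,0,4],4.8]
  ]
}}

```text
clock: 22.72
position: [0.6082, -0.0523, 0.1706]
ee_rot: [-0.0, 0.627, 0.779, -0.0]
contact_force: [-0.2, -0.1, 0.3]
width: 0.0481
gripper_force: 0.0
```

Emit:
{"fn": "drive_tool", "kwargs": {
  "rows": [
    [[0,0,0],[-2.7,2.2,0],4.5],
    [[0,0,0],[-2.7,2.2,0],4.5],
    [[0,0,0],[-2.7,2.2,0],4.5],
    [[0,0,0],[-2.7,2.2,0],4.2],
    [[0,0,0],[-2.7,2.2,0],4.2],
    [[0,0,0],[-2.7,2.2,-2.5],4],
    [[0,0,0],[0,0,-2.5],4],
    [[0,0,0],[0,0,0],4]
  ]
}}

```text
clock: 23.72
position: [0.4449, 0.0798, 0.1188]
ee_rot: [-0.001, 0.627, 0.779, -0.001]
contact_force: [-0.3, -0.9, 0.5]
width: 0.04
gripper_force: 0.0
```

Run:
```python
from h import *
import pickle
s=manip.get_state();c=eyes.get_calibration('wrist');im=snap('wrist','w4.png')
pickle.dump(c,open('w4.pkl','wb'));print(s['position'],s['ee_rot'],s['qpos'])
print(proj('wrist',(.4454,.0842,.011),c))
snap('side','s8.png')
a=cv2.resize(cv2.imread('pics/s8.png')[70:250,170:370],None,fx=2,fy=2,interpolation=cv2.INTER_CUBIC)
cv2.imwrite('pics/m9.png',np.hstack([a[:,:280],cv2.resize(cv2.imread('pics/w4.png')[:320],None,fx=.9,fy=.9)[:, :].copy() if 0 else cv2.imread('pics/w4.png')[:360,30:550]]))
```

```text
[0.44486034 0.07978238 0.11876612] [-0.00127051  0.62652351  0.77940067 -0.00112508] [ 2.33573034e-02  2.05365147e-01  1.94451829e+00 -9.83970817e-05
  9.95102336e-01 -1.93213562e-01]
[284.30155266 210.12389043]
```

View pics/m9.png

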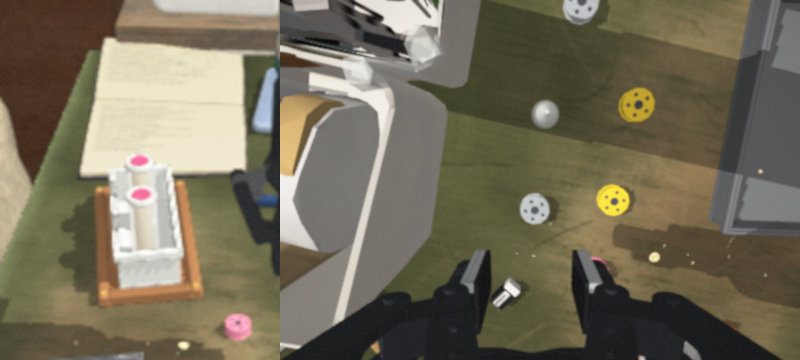

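Run:
```python
from h import *
for z in(0,.05,.1): print(ray('top',203,270,z).round(3),ray('top',262,269,z).round(3), 'side', ray('side',370,190,z).round(3),ray('side',362,265,z).round(3),ray('side',366,320,z).round(3))
```

```text
[0.361 0.161 0.   ] [0.361 0.024 0.   ] side [ 0.348 -0.109  0.   ] [0.376 0.105 0.   ] [0.375 0.22  0.   ]
[0.366 0.155 0.05 ] [0.366 0.023 0.05 ] side [ 0.359 -0.045  0.05 ] [0.384 0.15  0.05 ] [0.383 0.256 0.05 ]
[0.371 0.148 0.1  ] [0.37  0.023 0.1  ] side [0.369 0.018 0.1  ] [0.392 0.196 0.1  ] [0.391 0.291 0.1  ]
```

Emit:
{"fn": "drive_tool", "kwargs": {
  "rows": [
    [[0,0,0],[0.05,0.5,-1.5],4],
    [[0,0,0],[0,0,-2.5],4],
    [[0,0,0],[0,0,-2.5],4],
    [[0,0,0],[0,0,-1.5],4],
    [[0,0,0],[0,0,-0.8],4],
    [[0,0,0],[0,0,-0.4],4],
    [[0,0,0],[0,0,0],4],
    [[0,0,0],[0,0,0],4]
  ]
}}

```text
clock: 24.82
position: [0.4475, 0.0846, 0.0284]
ee_rot: [0.001, 0.627, 0.779, 0.0]
contact_force: [0.8, -0.7, -0.1]
width: 0.0397
gripper_force: 0.0
```

Run:
```python
from h import *
s=manip.get_state();c=eyes.get_calibration('wrist');im=snap('wrist','w5.png')
print(s['position'],s['qpos'],proj('wrist',(.4455,.085,.011),c),proj('wrist',s['position'],c))
cv2.imwrite('pics/m10.png',im[100:380,100:460,::-1])
```

```text
[0.44750515 0.08460176 0.02836515] [ 3.38779812e-02  3.35295120e-01  2.05746825e+00 -1.85455390e-05
  7.47478449e-01 -1.82106468e-01] [278.93204338 259.83496155] [282.75373995 276.5913381 ]
```

View pics/m10.png

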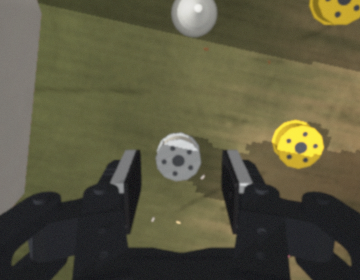

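Emit:
{"fn": "drive_tool", "kwargs": {
  "rows": [
    [[0,0,0],[-0.2,0.05,-0.5],4],
    [[0,0,0],[0,0,-0.5],4],
    [[0,0,0],[0,0,-0.3],4],
    [[0,0,0],[0,0,0],3.3],
    [[0,0,0],[0,0,0],2.7],
    [[0,0,0],[0,0,0],2.1],
    [[0,0,0],[0,0,0],2.0],
    [[0,0,0],[0,0,0],2.0]
  ],
  "force": 30
}}

```text
clock: 25.88
position: [0.4451, 0.0851, 0.015]
ee_rot: [0.0, 0.627, 0.779, 0.0]
contact_force: [-0.6, -0.3, 3.1]
width: 0.0219
gripper_force: 29.4
```

Emit:
{"fn": "drive_tool", "kwargs": {
  "rows": [
    [[0,0,0],[0,0,0.5],2.0],
    [[0,0,0],[0,0,2],2.0],
    [[0,0,0],[0,0,3.5],2.0],
    [[0,0,0],[2,1,3],2.0],
    [[0,0,-0.01],[4,2,0],2.0],
    [[0,0,-0.01],[4,2,0],2.0],
    [[0,0,-0.01],[4,2,0],2.0],
    [[0,0,0],[3.2,1.7,0],2.0]
  ]
}}

```text
clock: 26.88
position: [0.6185, 0.1729, 0.1048]
ee_rot: [0.0, 0.638, 0.77, 0.0]
contact_force: [-0.5, -0.3, 0.2]
width: 0.0219
gripper_force: 29.4
```

Emit:
{"fn": "drive_tool", "kwargs": {
  "rows": [
    [[0,0,0],[0,0,-1],2.0],
    [[0,0,0],[0,0,-2],2.0],
    [[0,0,0],[0,0,-1],2.0],
    [[0,0,0],[0,0,0],2.0],
    [[0,0,0],[0,0,0],2.0]
  ]
}}

```text
clock: 27.5
position: [0.6172, 0.172, 0.0655]
ee_rot: [0.0, 0.638, 0.77, 0.0]
contact_force: [0.2, 0.6, 0.8]
width: 0.0216
gripper_force: 29.5
```

Run:
```python
from h import *
s=manip.get_state();print(s['position'],s['ee_rot'],s['contact_force'],s['width'])
snap('side','s9.png');im=cv2.imread('pics/s9.png')
# shallow tray still in place? compare with s5 (after deep tray removed)
d=cv2.absdiff(im,cv2.imread('pics/s5.png')).max(2)
print('tray near-front corner region diff',d[325:345,185:250].mean())
```

```text
[0.61715412 0.1719878  0.06549325] [3.61305955e-04 6.38449228e-01 7.69663766e-01 3.73896334e-04] [0.22711794 0.59837146 0.81328576] 0.021574242204361316
tray near-front corner region diff 5.025384615384615
```

Emit:
{"fn": "drive_tool", "kwargs": {
  "rows": [
    [[0,0,0],[0,0,-1],2.0],
    [[0,0,0],[0,0,-1.5],2.0],
    [[0,0,0],[0,0,-1],2.0],
    [[0,0,0],[0,0,-0.7],2.0],
    [[0,0,0],[0,0,-0.4],2.0],
    [[0,0,0],[0,0,0],2.0],
    [[0,0,0],[0,0,0],2.0]
  ]
}}

```text
clock: 28.42
position: [0.6173, 0.1722, 0.0192]
ee_rot: [0.0, 0.638, 0.77, 0.0]
contact_force: [0.1, -0.4, 0.4]
width: 0.0217
gripper_force: 29.5
```

Emit:
{"fn": "drive_tool", "kwargs": {
  "rows": [
    [[0,0,0],[0,0,-0.15],2.0],
    [[0,0,0],[0,0,0],2.0],
    [[0,0,0],[0,0,0],2.8],
    [[0,0,0],[0,0,0],3.3],
    [[0,0,0],[0,0,0],3.3],
    [[0,0,0],[0,0,1],3.3],
    [[0,0,0],[0,0,3],3.3],
    [[0,0,0],[0,0,4],3.6]
  ]
}}

```text
clock: 29.42
position: [0.6164, 0.172, 0.0978]
ee_rot: [-0.001, 0.638, 0.77, -0.001]
contact_force: [0.2, -0.1, -0.2]
width: 0.0361
gripper_force: 0.0
```

Emit:
{"fn": "drive_tool", "kwargs": {
  "rows": [
    [[0,0,0.17],[0,0,4],4],
    [[0,0,0.17],[-2.5,0.9,0],4],
    [[0,0,0.17],[-2.5,0.9,0],4],
    [[0,0,0.17],[-2.5,0.9,0],4],
    [[0,0,0.17],[-2.5,0.9,0],4],
    [[0,0,0.17],[-2.5,0.9,0],4],
    [[0,0,0.17],[-2.5,0.9,0],4],
    [[0,0,0.17],[-2,0.9,0],4]
  ]
}}

```text
clock: 30.42
position: [0.446, 0.2354, 0.1381]
ee_rot: [0.0, 0.01, 1.0, 0.0]
contact_force: [-0.5, -0.4, 0.9]
width: 0.0403
gripper_force: 0.0
```

Emit:
{"fn": "drive_tool", "kwargs": {
  "rows": [
    [[0,0,0.17],[0,0,-1],4],
    [[0,0,0],[0,0,-2],4],
    [[0,0,0],[0,0,0],4],
    [[0,0,0],[0,0,0],4]
  ]
}}

```text
clock: 30.92
position: [0.4475, 0.2353, 0.1081]
ee_rot: [0.001, -0.072, 0.997, 0.0]
contact_force: [0.2, 0.7, 0.6]
width: 0.04
gripper_force: 0.0
```

Run:
```python
from h import *
s=manip.get_state();c=eyes.get_calibration('wrist');im=snap('wrist','w6.png')
print(s['position'],s['ee_rot'],s['qpos'])
p=proj('wrist',(.445,.2357,.011),c);print(p)
g=cv2.medianBlur(cv2.cvtColor(im,cv2.COLOR_RGB2GRAY),3)
h=cv2.cvtColor(im,cv2.COLOR_RGB2HSV)
r=cv2.HoughCircles(g,cv2.HOUGH_GRADIENT,1,15,param1=80,param2=15,minRadius=9,maxRadius=22)
for u,v,q in r[0]:
    if abs(u-p[0])<60 and abs(v-p[1])<60: print(u,v,q,ray('wrist',u,v,.011,c),h[int(v),int(u)+7])
sd=snap('side','s10.png'); cs=eyes.get_calibration('side')
t=snap('wrist','w6b.png')
```

```text
[0.44750383 0.23526049 0.10814519] [ 5.98261861e-04 -7.24724342e-02  9.97370214e-01  2.11134330e-04] [ 3.46246511e-01  2.88355666e-01  1.85482455e+00  9.89639946e-05
  9.97146318e-01 -1.36967555e+00]
[281.61734358 216.34052242]
279.5 213.5 16.7 [0.4429913  0.23375975 0.011     ] [113   8 128]
```

Emit:
{"fn": "drive_tool", "kwargs": {
  "rows": [
    [[0,0,0],[-0.4,-0.1,-1.5],4],
    [[0,0,0],[0,0,-2.5],4],
    [[0,0,0],[0,0,-2.2],4],
    [[0,0,0],[0,0,-1.2],4],
    [[0,0,0],[0,0,-0.6],4],
    [[0,0,0],[0,0,0],4],
    [[0,0,0],[0,0,0],4]
  ]
}}

```text
clock: 31.95
position: [0.4436, 0.2343, 0.0279]
ee_rot: [0.001, -0.073, 0.997, 0.0]
contact_force: [0.7, 0.5, 0.3]
width: 0.0401
gripper_force: 0.0
```

Run:
```python
from h import *
s=manip.get_state();c=eyes.get_calibration('wrist');im=snap('wrist','w7.png')
print(s['position'])
p=proj('wrist',(.4435,.2345,.011),c);print(p)
g=cv2.medianBlur(cv2.cvtColor(im,cv2.COLOR_RGB2GRAY),3)
r=cv2.HoughCircles(g,cv2.HOUGH_GRADIENT,1,10,param1=70,param2=14,minRadius=18,maxRadius=30)
for u,v,q in r[0]:
    if abs(u-p[0])<40 and abs(v-p[1])<40: print(u,v,q,ray('wrist',u,v,.011,c))
```

```text
[0.44356744 0.23431756 0.02794969]
[280.80289375 262.56252774]
280.5 259.5 23.5 [0.44181693 0.23409438 0.011     ]
```

Emit:
{"fn": "drive_tool", "kwargs": {
  "rows": [
    [[0,0,0],[-0.1,0,-0.5],4],
    [[0,0,0],[0,0,-0.5],4],
    [[0,0,0],[0,0,-0.3],4],
    [[0,0,0],[0,0,0],3.3],
    [[0,0,0],[0,0,0],2.7],
    [[0,0,0],[0,0,0],2.1],
    [[0,0,0],[0,0,0],2.0],
    [[0,0,0],[0,0,0],2.0]
  ],
  "force": 30
}}

```text
clock: 33.0
position: [0.4421, 0.2341, 0.0145]
ee_rot: [0.0, -0.073, 0.997, 0.0]
contact_force: [-0.3, -0.3, 3.1]
width: 0.022
gripper_force: 29.4
```

Emit:
{"fn": "drive_tool", "kwargs": {
  "rows": [
    [[0,0,0],[0,0,0.5],2.0],
    [[0,0,0],[0,0,2],2.0],
    [[0,0,0],[0,0,3.5],2.0],
    [[0,0,-0.17],[1.5,0,3],2.0],
    [[0,0,-0.17],[2.5,-0.4,0],2.0],
    [[0,0,-0.17],[2.5,-0.4,0],2.0],
    [[0,0,-0.17],[2.5,-0.4,0],2.0],
    [[0,0,-0.17],[2.5,-0.4,0],2.0]
  ]
}}

```text
clock: 34.0
position: [0.5576, 0.2179, 0.1044]
ee_rot: [-0.0, 0.348, 0.938, 0.0]
contact_force: [-0.3, -0.2, -0.3]
width: 0.0217
gripper_force: 29.4
```

Emit:
{"fn": "drive_tool", "kwargs": {
  "rows": [
    [[0,0,-0.17],[2.5,-0.4,0],2.0],
    [[0,0,-0.17],[2,-0.2,0],2.0],
    [[0,0,-0.17],[0.9,0,0],2.0],
    [[0,0,-0.17],[0,0,0],2.0],
    [[0,0,0],[0,0,0],2.0],
    [[0,0,0],[0,0,0],2.0]
  ]
}}

```text
clock: 34.75
position: [0.6108, 0.2121, 0.1043]
ee_rot: [-0.0, 0.637, 0.771, -0.0]
contact_force: [0.0, 0.3, -0.5]
width: 0.0221
gripper_force: 29.4
```

Emit:
{"fn": "drive_tool", "kwargs": {
  "rows": [
    [[0,0,0],[0,0,-1.5],2.0],
    [[0,0,0],[0,0,-2.5],2.0],
    [[0,0,0],[0,0,-2],2.0],
    [[0,0,0],[0,0,-1.2],2.0],
    [[0,0,0],[0,0,-0.8],2.0],
    [[0,0,0],[0,0,-0.5],2.0],
    [[0,0,0],[0,0,0],2.0],
    [[0,0,0],[0,0,0],2.0]
  ]
}}

```text
clock: 35.75
position: [0.6114, 0.2122, 0.0199]
ee_rot: [0.0, 0.638, 0.77, 0.001]
contact_force: [0.2, 0.2, 0.4]
width: 0.0222
gripper_force: 29.4
```

Emit:
{"fn": "drive_tool", "kwargs": {
  "rows": [
    [[0,0,0],[0,0,-0.25],2.0],
    [[0,0,0],[0,0,0],2.0],
    [[0,0,0],[0,0,0],2.8],
    [[0,0,0],[0,0,0],3.3],
    [[0,0,0],[0,0,0],3.3],
    [[0,0,0],[0,0,1],3.3],
    [[0,0,0],[0,0,3],3.3],
    [[0,0,0],[0,0,4],3.6]
  ]
}}

```text
clock: 36.75
position: [0.6103, 0.2119, 0.0973]
ee_rot: [-0.001, 0.638, 0.77, -0.001]
contact_force: [0.1, 0.4, 0.0]
width: 0.0363
gripper_force: 0.0
```

Emit:
{"fn": "drive_tool", "kwargs": {
  "rows": [
    [[0,0,0],[-3,0,4],4],
    [[0,0,0],[-4,0,3],4],
    [[0,0,0],[-4,0,3],4],
    [[0,0,0],[-4,0,0],4],
    [[0,0,0],[-3,0,0],4],
    [[0,0,0],[0,0,0],4],
    [[0,0,0],[0,0,0],4],
    [[0,0,0],[0,0,0],4]
  ]
}}

```text
clock: 37.75
position: [0.4324, 0.2122, 0.197]
ee_rot: [0.0, 0.639, 0.77, 0.0]
contact_force: [0.1, -0.3, -0.2]
width: 0.04
gripper_force: 0.0
```

Run:
```python
from h import *
print(manip.get_state()['position'])
snap('side','s11.png');snap('top','t11.png')
a=cv2.resize(cv2.imread('pics/s11.png')[90:390,170:370],(400,600),interpolation=cv2.INTER_CUBIC)
b=cv2.resize(cv2.imread('pics/t11.png')[125:275,140:400],(400,231),interpolation=cv2.INTER_CUBIC)
e=np.zeros((600,400,3),'uint8');e[:231]=b;e[240:540]=cv2.resize(cv2.imread('pics/w7.png'),(400,300))
snap('wrist','w8.png');e[240:540]=cv2.resize(cv2.imread('pics/w8.png'),(400,300))
cv2.imwrite('pics/m11.png',np.hstack([a,e]))
```

```text
[0.43235306 0.21220968 0.19695477]
```

View pics/m11.png

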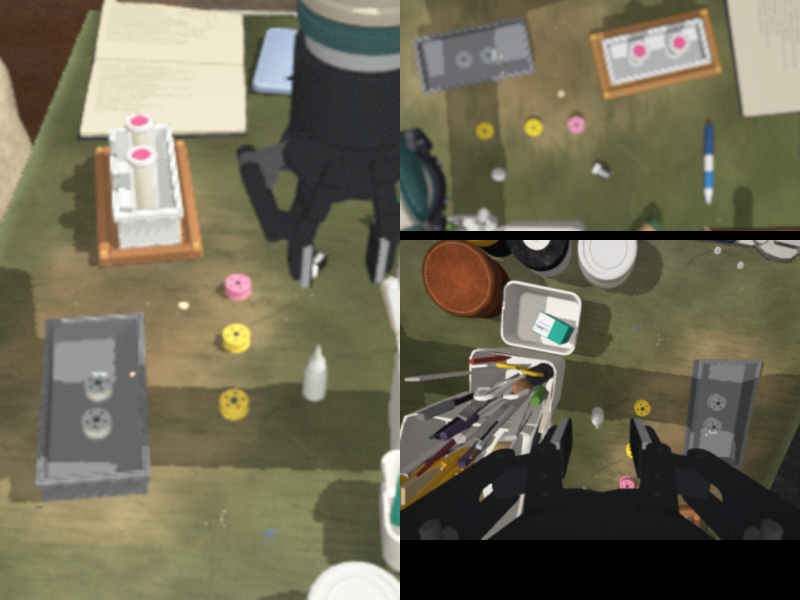

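The picture shows both tubes upright in the seated deep tray, at top crop (640,50) and (680,43). Both bobbins lie flat side by side in the grey tray, at (464,58) and (488,54). The oiler, eraser, pen and look-alikes are where they were.

```bash
python3 -c "
from rig import job; print(job.sign_off())"
```

```text
the job is handed in; nothing more can be done
None
```

The job is handed in at about 38 s of the 136 s allowed: the deep tray is seated in the stand with both tubes upright in it, both steel bobbins lie flat side by side in the grey tray, and the eraser, pen and oiler bottle were left alone.

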